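Put away the answer-board set

TASK

The quiz is over: put the answer-board set away. First press the caps of all three marker pens fully home so that they do not dry out, then stack every loose white answer board squarely on the small pine base, white side up and edges in line, and finally lay the eraser squarely on top of the pile, bristle pad down and along the boards. Leave the bell, the stapler and the pencil mug alone.

Things in the scene. Friction and masses are not known exactly. Their poses are not given: they have to be found in the camera images.
- base: fixed pine plate lying on the desk, 90 mm long (its x) by 60 mm wide (its y), 8 mm thick, the same outline as the boards; the pile goes on it. Origin: centre of its underside, on the desk; z up
- board1: loose answer board: flat wooden rectangle with a white writing panel in its upper face, 90 mm long (its x) by 60 mm wide (its y) by 10 mm thick, about 45 g; all boards are alike. Four to six boards are there in a run, the others are absent (None). Lies flat on the desk, panel up. Origin: centre of its underside; z up
- board2: loose answer board: flat wooden rectangle with a white writing panel in its upper face, 90 mm long (its x) by 60 mm wide (its y) by 10 mm thick, about 45 g; all boards are alike. Four to six boards are there in a run, the others are absent (None). Lies flat on the desk, panel up. Origin: centre of its underside; z up
- board3: loose answer board: flat wooden rectangle with a white writing panel in its upper face, 90 mm long (its x) by 60 mm wide (its y) by 10 mm thick, about 45 g; all boards are alike. Four to six boards are there in a run, the others are absent (None). Lies flat on the desk, panel up. Origin: centre of its underside; z up
- board4: loose answer board: flat wooden rectangle with a white writing panel in its upper face, 90 mm long (its x) by 60 mm wide (its y) by 10 mm thick, about 45 g; all boards are alike. Four to six boards are there in a run, the others are absent (None). Lies flat on the desk, panel up. Origin: centre of its underside; z up
- board5: loose answer board: flat wooden rectangle with a white writing panel in its upper face, 90 mm long (its x) by 60 mm wide (its y) by 10 mm thick, about 45 g; all boards are alike. Four to six boards are there in a run, the others are absent (None). Lies flat on the desk, panel up. Origin: centre of its underside; z up
- board6: loose answer board: flat wooden rectangle with a white writing panel in its upper face, 90 mm long (its x) by 60 mm wide (its y) by 10 mm thick, about 45 g; all boards are alike. Four to six boards are there in a run, the others are absent (None). Lies flat on the desk, panel up. Origin: centre of its underside; z up
- eraser: loose wooden board eraser, 120 mm long (its x) by 50 mm wide (its y) by 34 mm high, about 90 g: grey bristle pad (116 by 46 mm) as its lower 18 mm, wooden back above. Lies pad down on the desk. Origin: centre of the pad's underside; z up
- cap1 (a joint): slide of marker cap 1 in m: 0 = standing 12 mm proud, grows as it is pressed down, 0.012 = fully home against its stop. Starts anywhere from 0 to 0.006. Stays where it is left; moving it takes about 4 N
- cap2 (a joint): slide of marker cap 2 in m: 0 = standing 12 mm proud, grows as it is pressed down, 0.012 = fully home against its stop. Starts anywhere from 0 to 0.006. Stays where it is left; moving it takes about 4 N
- cap3 (a joint): slide of marker cap 3 in m: 0 = standing 12 mm proud, grows as it is pressed down, 0.012 = fully home against its stop. Starts anywhere from 0 to 0.006. Stays where it is left; moving it takes about 4 N
- cap1_top (a point): centre of the flat top (21 mm across) of the black cap of marker pen 1; z up. The three pens stand upright 45 mm apart in a fixed pine block (150 by 46 mm, 40 mm high, its long side along the point's x). The cap top is 147 mm above the desk when the joint reads 0 and 135 mm when the cap is home
- cap2_top (a point): centre of the flat top (21 mm across) of the black cap of marker pen 2; z up. The three pens stand upright 45 mm apart in a fixed pine block (150 by 46 mm, 40 mm high, its long side along the point's x). The cap top is 147 mm above the desk when the joint reads 0 and 135 mm when the cap is home
- cap3_top (a point): centre of the flat top (21 mm across) of the black cap of marker pen 3; z up. The three pens stand upright 45 mm apart in a fixed pine block (150 by 46 mm, 40 mm high, its long side along the point's x). The cap top is 147 mm above the desk when the joint reads 0 and 135 mm when the cap is home
- bell: brass hand bell standing on its mouth, 72 mm across, 128 mm high with its turned wooden handle; bystander. Origin: centre of its underside
- stapler: chrome stapler, 140 mm long (its y), 35 mm wide, 48 mm high; bystander. Origin: centre of its underside
- mug: green enamel mug of pencils, 80 mm across, 88 mm high, pencils up to 180 mm; bystander. Origin: centre of its underside

How it is judged (in metres and radians):
On the way, in this order (a step that is already met when the one before it is completed fails the run):
1. all three caps are pressed home (value of joint each of cap1, cap2, cap3 above 0.0105 m), for 0.2 s.
2. every board present lies squarely in the pile on the base (horizontal distance between each of board1, board2, board3, board4, board5, board6 and base below 0.007 m and angle between the x axis of each of board1, board2, board3, board4, board5, board6 and the x axis of base, either way round below 0.1 rad and angle between each of board1, board2, board3, board4, board5, board6's own z axis and vertical below 0.06 rad and height (world z) of each of board1, board2, board3, board4, board5, board6 below 0.066 m and linear speed of each of board1, board2, board3, board4, board5, board6 below 0.03 m/s), for 0.2 s.
3. the eraser lies squarely on top of the pile (horizontal distance between eraser and base below 0.01 m and angle between the x axis of eraser and the x axis of base, either way round below 0.14 rad and angle between eraser's own z axis and vertical below 0.06 rad and linear speed of eraser below 0.03 m/s and z of eraser in the frame of board1 above 0.006 m and z of eraser in the frame of board2 above 0.006 m and z of eraser in the frame of board3 above 0.006 m and z of eraser in the frame of board4 above 0.006 m and z of eraser in the frame of board5 above 0.006 m and z of eraser in the frame of board6 above 0.006 m), for 0.2 s.
At the end, for the whole second after the job is handed in: Caps home (10.5 of 12 mm or more); every board flat, white side up, at rest in the pile, centre within 7 mm of the base's seen from above, long sides within 0.1 rad; eraser level, pad down, at rest above all boards, centre within 10 mm of the base's, length within 0.14 rad (all of step 1 and all of step 2 and all of step 3); the robot touches nothing.
It fails at once if the bell is pushed more than 25 mm or tipped (distance of bell from where it was at the start of the episode above 0.025 m or angle between bell's own z axis and vertical above 0.4 rad).
It fails at once if the stapler is pushed more than 25 mm or tipped (distance of stapler from where it was at the start of the episode above 0.025 m or angle between stapler's own z axis and vertical above 0.4 rad).
It fails at once if the mug is pushed more than 25 mm or tipped (distance of mug from where it was at the start of the episode above 0.025 m or angle between mug's own z axis and vertical above 0.4 rad).
Of board1, board2, board3, board4, board5, board6 only 4 to 6 are there at a start; the rules pass over those that are not, and their reading is None.
At some moment in a run one of eraser may be knocked a few centimetres aside while the robot is not near it.
Once in a run the grip may slacken for a moment while it holds something.
It also fails if it takes over 210 s, if anything falls off the work surface, if the arm or the gripper's body presses on something with over 40 N, if the wrist force passes 120 N, or if a joint passes its speed limit or range.

ROBOT

A 6-joint arm with a two-finger parallel gripper is mounted at the origin on the work surface. World frame = base frame: x ahead of the robot, y to its left, z up, the work surface at z = 0. Lengths are in mm, angles in rad, forces in N, time in s.
With the tool pointing down it reaches from about 275 to 1000 mm from the base axis. Payload 8.4 kg.
Tool frame: the origin (TCP) lies between the finger pads; the fingertips stand 17 mm ahead of it and the grasp point (between the pads) lies 2 mm behind it; z points along the fingers, y is the line along which they close (so a half turn about z gives the same grasp; the last joint's range is limited). The gripper opens to 85 mm and grips with 20 to 120 N. Pads are 22 mm wide; open, the fingers measure 114 mm over their backs; the gripper's body (76 mm by 85 mm) begins 54 mm behind the grasp point. The pads swing forward as they close: fully open they stand 13 mm farther back than shut.
Start: joints at [-1.291, 0.353, 1.633, -0, 1.155, -0.002], TCP at [173.802, -600.351, 248.281] pointing down, gripper open.
Joint ranges: [-2.63, 2.63], [-0.92, 2.1], [0.06, 2.66], [-1.3, 4.44], [0, 2.69], [-3.02, 3.02]. Speed limits (rad/s): [2.22, 2.22, 2.79, 3.14, 3.14, 3.14].

INTERFACE

Orientations are given as [roll, pitch, yaw] about the fixed x, y, z axes, in that order (R = Rz(yaw) Ry(pitch) Rx(roll)).
In Python, from rig import sense, grab_frame, sign_off gives the robot as it stands. The module is installed in compiled form; this text tells all that it offers.
- The arm moves only by the tool send_rows, never from a script. Its argument "moves" is a list that holds one entry, the list of rows, each a list of 7 numbers: the shift along the world's x, y, z in m, then the turn, a rotation vector about the world's x, y, z in rad, then the opening, from -1 (shut) to 1 (fully open). In form: [[[dx, dy, dz, rx, ry, rz, jaw], ...]]. A call has 1 to 10 rows; each row shifts and turns the commanded pose from where the row before left it; what a row does not reach is not made up. A row lasts 1/10 s, in which the tool goes at most 50 mm and 8.59 degrees, less where a joint would pass 70% of its speed; a pose out of reach is approached as far as the arm can. A call with a gripper value outside its range is refused whole. The fingers move at their own pace and stop on an object; "grip_force" is the grip in N (left out, the last holds). Time passes only in rows, so rows that do not move let the fingers close. It gives the time, the measured TCP pose, the force, the opening and the grip force at its end, in the units of the state.
- sense(): the state, without advancing time (a new reading comes with each control period).
- grab_frame(name): name is "scene" or "top" or "wrist"; returns a dict with "img" (480x640x3 uint8, red, green, blue), "mtx" (3x3 intrinsics, pixels), "rvec" (rotation vector, rad) and "tvec" (3), from world to camera coordinates, as OpenCV has them; the wrist camera has in their place "T_tool_cam" (4x4, takes a point from camera to tool coordinates, whose origin is the TCP and whose axes are the flange's). Camera axes: x right, y down, z forward; pixel columns grow to the right and rows downward; lengths in mm; the calibration is good to about 2 mm. A picture is of the moment at which its call begins: read the wrist's pose just before it. There is no depth.
- sign_off(): hands the job in; it is judged then, once.
The state is a dict: "clock": time; "qpos": joint angles; "qvel": joint speeds; "joint_efforts": joint torques, N m; "eef_pos": TCP position; "tcp_rot": TCP orientation; "contact_force": force on the tool from outside, world axes, zero at the start; "wrist_torque": the same for the moment, N m; "opening": opening from 0.0 (shut) to 1.0 (fully open); "grasp_force": force on a finger pad.
Only numpy, scipy, OpenCV 4.12 (cv2) and the standard library are available. Lean on these libraries where they do the work, as an engineer would, in place of code of your own. Each camera call takes 0.05 s, during which the arm holds its last target. There are 200 camera calls.

## Working session

There is one attempt and no reset: what is moved stays moved. The work goes in short steps, Python scripts to look and compute and a tool call to move; the robot and the scene stay as the last step left them, time stands still between calls to the robot, and variables do not carry over. Pictures are saved under pics/ and viewed, at most 14 in all, crops included, and the job is handed in when it is done.

Besides the shell and the picture viewer there is one more tool, called after "Emit:" in YAML: its name, and indented under it one key for each argument. send_rows: Moves the arm, as the interface text tells. Its arguments: {"type":"object","properties":{"moves":{"type":"array"},"grip_force":{"type":"number"}},"required":["moves"]}

```bash
mkdir -p pics; python3 - <<'E'
from rig import *
import cv2
print(sense())
for n in ("scene","top"):
    f=grab_frame(n); cv2.imwrite(f"pics/{n}0.png",f["img"][:,:,::-1]); print(n,f["mtx"],f["rvec"],f["tvec"])
f=grab_frame("wrist");print(f["mtx"],f["T_tool_cam"])
E
```

```text
{'clock': 0.0, 'qpos': array([-1.29138155e+00,  3.53623126e-01,  1.63412040e+00, -5.33251570e-06,
        1.15518932e+00, -2.40169039e-03]), 'qvel': array([-0.00169217, -0.00041291,  0.00084344,  0.00020819, -0.00016847,
       -0.00051471]), 'joint_efforts': array([-8.55952421e-04, -6.05257487e+01, -3.42063546e+01, -1.03555330e-04,
        9.42182407e-03,  1.24173397e-05]), 'eef_pos': array([ 173.68919395, -599.92273972,  247.58316392]), 'tcp_rot': array([-3.14025245e+00,  1.65694244e-06,  2.81818627e-01]), 'contact_force': array([ 0.57888456, -0.09847755,  0.56249428]), 'wrist_torque': array([-0.01521344,  0.01987752,  0.03281283]), 'grasp_force': 0.0, 'opening': 0.9943433999218817}
scene [[532.58372065   0.         310.88700164]
 [  0.         532.58372065 239.24257722]
 [  0.           0.           1.        ]] [ 2.45994396  0.66203637 -0.22814284] [-531.35010774 -122.8770125  1412.08135955]
top [[505.97464077   0.         331.03824715]
 [  0.         505.97464077 234.35572442]
 [  0.           0.           1.        ]] [ 2.11641751 -2.10552291  0.22023019] [  44.22344323  602.11715614 1286.44769155]
[[412.00066323   0.         313.39647952]
 [  0.         412.00066323 235.86642631]
 [  0.           0.           1.        ]] [[ 3.64991338e-04 -9.44488211e-01 -3.28545106e-01  8.61001720e+01]
 [ 9.99999840e-01  4.86513334e-04 -2.87676872e-04  1.38755264e+00]
 [ 4.31548989e-04 -3.28544949e-01  9.44488237e-01 -1.24535144e+02]
 [ 0.00000000e+00  0.00000000e+00  0.00000000e+00  1.00000000e+00]]
```

View pics/top0.png

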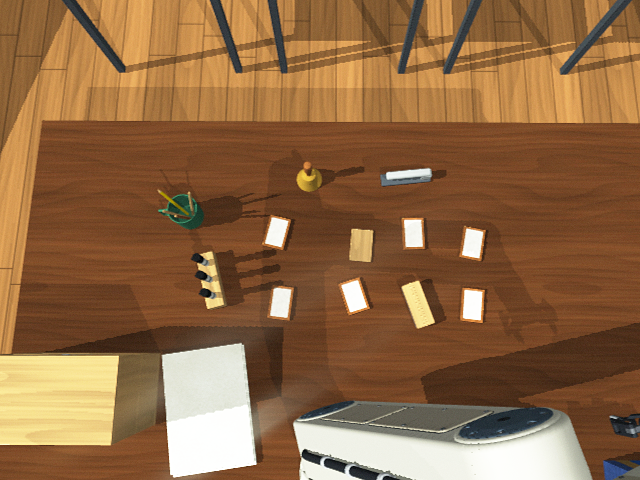

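View pics/scene0.png

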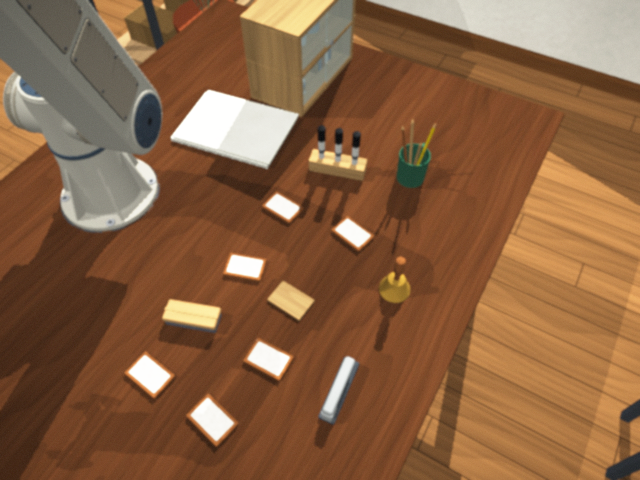

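The top view shows six white boards (at about 277,232; 281,303; 354,296; 413,233; 473,243; 473,305), the base at 361,245, the eraser at 418,304, and caps near 197,258, 201,275 and 206,293. The scene view shows the same objects. Next I'll segment both views and triangulate.

```bash
cat > h.py <<'E'
import numpy as np, cv2
from rig import *
from scipy.spatial.transform import Rotation as Ro
def cam(n):
    """returns img,K,R,t (world->cam)"""
    s=sense(); f=grab_frame(n); K=f["mtx"]
    if n=="wrist":
        T=np.eye(4); T[:3,:3]=Ro.from_euler("xyz",s["tcp_rot"]).as_matrix(); T[:3,3]=s["eef_pos"]
        C=np.linalg.inv(T@f["T_tool_cam"]); R,t=C[:3,:3],C[:3,3]
    else:
        R=cv2.Rodrigues(np.array(f["rvec"],float))[0]; t=np.array(f["tvec"],float).ravel()
    return f["img"],K,R,t
def plane(c,uv,z):
    _,K,R,t=c; uv=np.atleast_2d(uv).astype(float)
    d=(R.T@np.linalg.inv(K)@np.c_[uv,np.ones(len(uv))].T).T; o=-R.T@t
    return o+d*((z-o[2])/d[:,2])[:,None]
def proj(c,p):
    _,K,R,t=c; q=(K@(R@np.atleast_2d(p).T+t[:,None])).T; return q[:,:2]/q[:,2:]
def tri(c1,p1,c2,p2):
    P=[c[1]@np.c_[c[2],c[3]] for c in (c1,c2)]
    X=cv2.triangulatePoints(P[0],P[1],np.array(p1,float).reshape(2,1),np.array(p2,float).reshape(2,1)).ravel(); return X[:3]/X[3]
def white(c,amin,amax,vmin=170,smax=60):
    hsv=cv2.cvtColor(c[0],cv2.COLOR_RGB2HSV)
    m=((hsv[...,2]>vmin)&(hsv[...,1]<smax)).astype(np.uint8)*255
    n,l,st,ce=cv2.connectedComponentsWithStats(m)
    out=[]
    for i in range(1,n):
        if amin<st[i,4]<amax:
            cs,_=cv2.findContours((l==i).astype(np.uint8),cv2.RETR_EXTERNAL,cv2.CHAIN_APPROX_NONE)
            out.append((ce[i],cs[0][:,0,:],st[i,4]))
    return out
def rect(c,cont,z):
    """oriented rect of a contour on plane z: centre, sizes, yaw of long side"""
    p=plane(c,cont,z)[:,:2].astype(np.float32)
    (x,y),(w,h),a=cv2.minAreaRect(p)
    if w<h: w,h,a=h,w,a+90
    return np.array([x,y]),w,h,(np.deg2rad(a)+np.pi/2)%np.pi-np.pi/2
E
python3 - <<'E'
from h import *
T=cam("top"); S=cam("scene")
ws=white(S,150,2500)
for ce,co,a in white(T,150,1500):
    r=rect(T,co,10); q=proj(S,[[*r[0],10]])[0]
    b=min(ws,key=lambda w:np.linalg.norm(w[0]-q),default=None)
    X=tri(T,ce,S,b[0]); print(ce.round(1),a,"plane",r[0].round(1),np.round(r[1:],2),"tri",X.round(1))
def big(c,x,y,w,h,k): return cv2.resize(c[0][y:y+h,x:x+w,::-1],None,fx=k,fy=k,interpolation=cv2.INTER_CUBIC)
a=big(T,180,240,60,75,6); b=big(S,300,115,75,75,6)
cv2.imwrite("pics/caps.png",np.hstack([a,b]))
a=big(T,340,220,100,115,5); b=big(S,150,275,60,115,5)
cv2.imwrite("pics/base.png",np.hstack([a,b]))
E
```

```text
[408.2 173.5] 327 plane [ 791.5 -171. ] [127.46  24.42  -1.49] tri [ 779.5 -167.    42.2]
[276.2 231.8] 446 plane [620.1 199.6] [75.91 46.28 -0.24] tri [619.3 199.3   9. ]
[412.9 233. ] 454 plane [ 618.4 -180. ] [7.488e+01 4.668e+01 3.000e-02] tri [ 617.8 -180.7    8.9]
[472.2 243.1] 459 plane [ 590.8 -342.8] [75.93 47.33 -0.2 ] tri [ 590.2 -344.1    8.7]
[353.6 295.8] 494 plane [443.8 -14.6] [76.58 46.51  0.32] tri [443.  -15.1  10.4]
[280.2 302.2] 490 plane [425.4 183.5] [75.95 46.46 -0.11] tri [424.8 183.    9.2]
[472.1 304.6] 510 plane [ 421.8 -333.8] [76.2  47.98 -0.11] tri [ 420.9 -334.6    9.7]
[322.5 471.5] 764 plane [ 9.7 47. ] [156.31  51.77  -1.57] tri [ -62.7   57.9 -152. ]
```

View pics/caps.png

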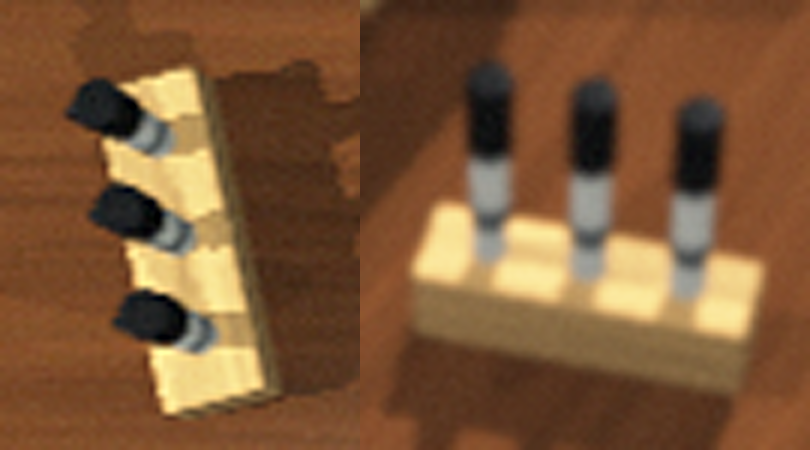

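View pics/base.png

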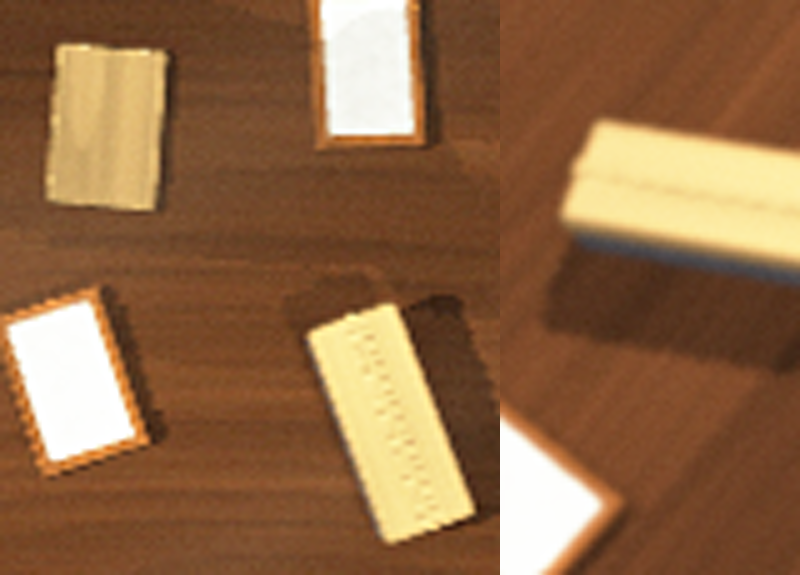

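The caps crop shows the three cap tops at about (195.0,256.7), (198.3,274.2) and (202,291.7) in top, and (356.3,134.5), (338.8,131.2) and (321.7,128.3) in scene. The base/eraser crop gives clear corners for both.

```bash
python3 - <<'E'
from h import *
T=cam("top"); S=cam("scene")
for a,b in (((195,256.7),(356.3,134.5)),((198.3,274.2),(338.8,131.2)),((202,291.7),(321.7,128.3))):
    print("cap",tri(T,a,S,b).round(1), plane(T,[a],142)[0].round(1),plane(S,[b],142)[0].round(1))
B=np.array([(57,46),(168,50),(157,211),(47,203)])/5+[340,220]
E=np.array([(307,333),(397,303),(475,513),(390,543)])/5+[340,220]
print("base",plane(T,B,8).round(1)[:,:2].tolist(),rect(T,B,8)); print("er",rect(T,E,34))
# block-top corners check
K=np.array([(107,95),(193,68),(270,388),(165,414)])/6+[180,240]; print("block",rect(T,K,40))
E
```

```text
cap [525.9 384.6 138.8] [526.7 384.9 142. ] [526.3 380.3 142. ]
cap [482.1 373.9 138.4] [483.  374.1 142. ] [482.9 369.1 142. ]
cap [439.1 362.5 137.5] [440.  362.5 142. ] [440.6 357.  142. ]
base [[628.5, -9.2], [626.6, -71.0], [536.0, -63.8], [540.1, -3.4]] (array([583.32751465, -37.07863617]), 90.87664794921875, 61.774749755859375, np.float64(-0.06829929615811814))
er (array([ 419.26776123, -184.1555481 ]), 117.28376007080078, 51.173805236816406, np.float64(0.32770882977405735))
block (array([480.54632568, 369.22613525]), 148.43154907226562, 46.92532730102539, np.float64(0.2835599106186186))
```

Emit:
send_rows:
  moves:
    - [[0.013,0.04,0,0,0,0,-1],[0.013,0.04,0,0,0,0,-1],[0.013,0.04,0,0,0,0,-1],[0.013,0.04,0,0,0,0,-1],[0.013,0.04,0,0,0,0,-1],[0.013,0.04,0,0,0,0,-1],[0.013,0.04,0,0,0,0,-1],[0.013,0.04,0,0,0,0,-1]]

```text
clock: 1.15
eef_pos: [278.0, -278.8, 248.4]
tcp_rot: [3.141, -0.0, 0.281]
contact_force: [1.3, -0.6, 0.2]
opening: -0.001
grasp_force: 0.0
```

Emit:
send_rows:
  moves:
    - [[0.013,0.04,0,0,0,0,-1],[0.013,0.04,0,0,0,0,-1],[0.013,0.04,0,0,0,0,-1],[0.013,0.04,0,0,0,0,-1],[0.013,0.04,0,0,0,0,-1],[0.013,0.04,0,0,0,0,-1],[0.013,0.04,0,0,0,0,-1],[0.013,0.04,0,0,0,0,-1]]

```text
clock: 1.95
eef_pos: [382.1, 41.5, 248.6]
tcp_rot: [3.141, -0.001, 0.282]
contact_force: [-0.0, -1.0, 0.5]
opening: -0.001
grasp_force: 0.0
```

Emit:
send_rows:
  moves:
    - [[0.013,0.04,0,0,0,0,-1],[0.013,0.04,0,0,0,0,-1],[0.013,0.04,0,0,0,0,-1],[0.013,0.04,0,0,0,0,-1],[0.013,0.04,0,0,0,0,-1],[0.013,0.04,0,0,0,0,-1],[0.013,0.04,0,0,0,0,-1],[0,0,0,0,0,0,-1],[0,0,0,0,0,0,-1]]

```text
clock: 2.85
eef_pos: [472.5, 320.2, 247.8]
tcp_rot: [3.141, 0.001, 0.283]
contact_force: [0.6, -0.0, -0.1]
opening: 0.001
grasp_force: 0.0
```

```bash
python3 - <<'E'
from h import *
s=sense();print(s["clock"],s["eef_pos"],s["tcp_rot"],s["opening"],s["contact_force"])
W=cam("wrist"); cv2.imwrite("pics/w1.png",W[0][:,:,::-1])
print(proj(W,[[526,383,142],[482.5,371.5,142],[440,360,142]]).round(1))
E
```

```text
2.85 [472.52550629 320.15284751 247.7785503 ] [3.14110254e+00 9.65402468e-04 2.83323020e-01] 0.0005074033399168837 [ 0.58826056 -0.04852232 -0.12784656]
[[227.1 125.9]
 [230.5 206.3]
 [233.9 275.9]]
```

View pics/w1.png

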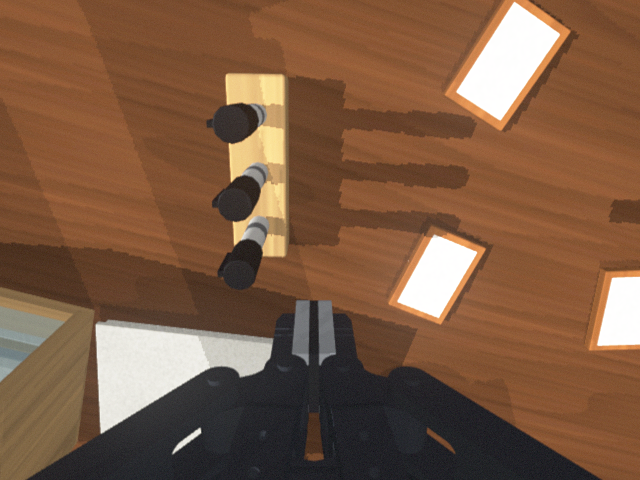

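The wrist view shows the cap tops at about (232,123), (235,203) and (239,273). The tips are shut at (314,303), and two boards are on the right.

```bash
python3 - <<'E'
from h import *
W=cam("wrist")
print(plane(W,[(232,123),(235,203),(239,273)],141).round(1))
T=cam("top")
for a,b in (((195,256.7),(232,123)),((198.3,274.2),(235,203)),((202,291.7),(239,273))): print(tri(T,a,W,b).round(1))
E
```

```text
[[527.9 380.  141. ]
 [484.6 368.6 141. ]
 [442.  356.6 141. ]]
[527.  382.4 144.2]
[483.6 371.8 142.4]
[440.7 360.2 141.5]
```

Emit:
send_rows:
  moves:
    - [[0.027,0.031,0,0,0,0,-1],[0.027,0.031,0,0,0,0,-1],[0,0,-0.04,0,0,0,-1],[0,0,-0.038,0,0,0,-1],[0,0,-0.004,0,0,0,-1],[0,0,-0.004,0,0,0,-1],[0,0,-0.004,0,0,0,-1],[0,0,0,0,0,0,-1]]

```text
clock: 3.8
eef_pos: [527.6, 381.8, 160.0]
tcp_rot: [-3.141, -0.002, 0.281]
contact_force: [0.7, -0.3, 1.1]
opening: 0.001
grasp_force: 0.0
```

Emit:
send_rows:
  moves:
    - [[0,0,-0.003,0,0,0,-1],[0,0,-0.002,0,0,0,-1],[0,0,0,0,0,0,-1]]

```text
clock: 4.1
eef_pos: [527.6, 382.0, 154.0]
tcp_rot: [-3.141, -0.002, 0.282]
contact_force: [2.1, -1.5, 4.3]
opening: -0.001
grasp_force: 1.9
```

Emit:
send_rows:
  moves:
    - [[0,0,-0.002,0,0,0,-1],[0,0,-0.001,0,0,0,-1],[0,0,0,0,0,0,-1]]

```text
clock: 4.4
eef_pos: [527.7, 382.1, 152.0]
tcp_rot: [-3.141, -0.002, 0.282]
contact_force: [0.4, -2.6, 14.7]
opening: 0.005
grasp_force: 7.3
```

Emit:
send_rows:
  moves:
    - [[0,0,-0.001,0,0,0,-1],[0,0,0,0,0,0,-1],[0,0,0,0,0,0,-1]]

```text
clock: 4.7
eef_pos: [527.8, 382.1, 151.9]
tcp_rot: [-3.141, -0.003, 0.282]
contact_force: [-3.0, -4.6, 22.2]
opening: 0.005
grasp_force: 10.9
```

Emit:
send_rows:
  moves:
    - [[0,0,0.025,0,0,0,-1],[0,0,0.005,0,0,0,-1],[-0.022,-0.006,0,0,0,0,-1],[-0.022,-0.006,0,0,0,0,-1],[0,0,-0.015,0,0,0,-1],[0,0,-0.004,0,0,0,-1],[0,0,-0.004,0,0,0,-1],[0,0,-0.003,0,0,0,-1],[0,0,-0.002,0,0,0,-1],[0,0,0,0,0,0,-1]]

```text
clock: 5.7
eef_pos: [483.1, 369.7, 152.0]
tcp_rot: [-3.142, 0.0, 0.282]
contact_force: [-5.6, -2.6, 10.7]
opening: -0.001
grasp_force: 5.5
```

Emit:
send_rows:
  moves:
    - [[0,0,-0.001,0,0,0,-1],[0,0,-0.001,0,0,0,-1],[0,0,0,0,0,0,-1],[0,0,0,0,0,0,-1]]

```text
clock: 6.1
eef_pos: [483.2, 369.9, 151.8]
tcp_rot: [-3.141, -0.001, 0.281]
contact_force: [-9.4, -6.4, 26.6]
opening: 0.001
grasp_force: 13.5
```

Emit:
send_rows:
  moves:
    - [[0,0,0.025,0,0,0,-1],[0,0,0.005,0,0,0,-1],[-0.0215,-0.006,0,0,0,0,-1],[-0.0215,-0.006,0,0,0,0,-1],[0,0,-0.015,0,0,0,-1],[0,0,-0.004,0,0,0,-1],[0,0,-0.004,0,0,0,-1],[0,0,-0.003,0,0,0,-1],[0,0,-0.002,0,0,0,-1],[0,0,0,0,0,0,-1]]

```text
clock: 7.1
eef_pos: [440.1, 357.6, 152.0]
tcp_rot: [3.142, 0.0, 0.282]
contact_force: [-4.7, -3.4, 10.4]
opening: 0.001
grasp_force: 5.0
```

Emit:
send_rows:
  moves:
    - [[0,0,-0.001,0,0,0,-1],[0,0,-0.001,0,0,0,-1],[0,0,0,0,0,0,-1],[0,0,0,0,0,0,-1]]

```text
clock: 7.5
eef_pos: [440.2, 357.8, 151.8]
tcp_rot: [-3.141, -0.001, 0.282]
contact_force: [-10.2, -7.3, 28.3]
opening: -0.001
grasp_force: 14.1
```

Emit:
send_rows:
  moves:
    - [[0,0,0.03,0,0,0,-1],[0,0,0.04,0,0,0,-1],[0,0,0.04,0,0,0,1],[0,-0.045,0,0,0,-0.1,1],[0,-0.045,0,0,0,-0.1,1],[0,-0.045,0,0,0,-0.1,1],[-0.01,-0.04,0,0,0,-0.1,1],[0,0,0,0,0,0,1],[0,0,0,0,0,0,1]]

```text
clock: 8.4
eef_pos: [430.6, 182.2, 259.8]
tcp_rot: [-3.141, -0.002, -0.12]
contact_force: [-0.5, 0.1, -1.0]
opening: 1.0
grasp_force: 0.0
```

```bash
python3 - <<'E'
from h import *
s=sense();print(s["clock"],s["eef_pos"],s["tcp_rot"],s["opening"],s["contact_force"])
W=cam("wrist"); cv2.imwrite("pics/w2.png",W[0][:,:,::-1])
for ce,co,a in white(W,800,30000):
    r=rect(W,co,10); print(ce.round(),a,r[0].round(1),np.round(r[1:],3))
E
```

```text
8.4 [430.61959532 182.21371176 259.75850549] [-3.14051082e+00 -1.66623858e-03 -1.19637892e-01] 0.9997727877483288 [-0.53662971  0.11529931 -1.04251815]
[529. 149.] 4488 [445.  -15.1] [76.6  46.44  0.32]
[314. 194.] 3991 [427.1 181.9] [76.058 46.341 -0.115]
[225. 402.] 10699 [205.5 319.7] [2.12288e+02 1.15812e+02 1.50000e-01]
[ 92. 367.] 4130 [260.7 419.6] [143.475  71.128  -1.42 ]
```

View pics/w2.png

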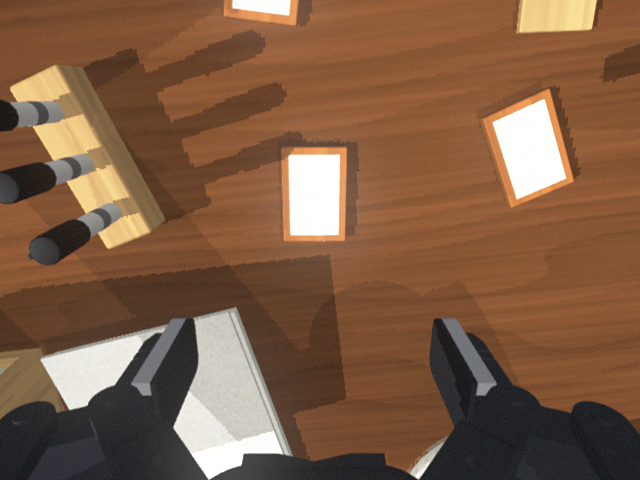

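Emit:
send_rows:
  moves:
    - [[-0.003,-0.0005,-0.045,0,0,0,1],[0,0,-0.045,0,0,0,1],[0,0,-0.045,0,0,0,1],[0,0,-0.045,0,0,0,1],[0,0,-0.04,0,0,0,1],[0,0,-0.015,0,0,0,1],[0,0,-0.01,0,0,0,1],[0,0,0,0,0,0,1]]

```text
clock: 9.25
eef_pos: [426.7, 182.8, 13.2]
tcp_rot: [3.141, 0.001, -0.117]
contact_force: [0.3, -0.0, 0.0]
opening: 0.997
grasp_force: 0.0
```

Emit:
send_rows:
  moves:
    - [[0,0,0,0,0,0,0.6],[0,0,0,0,0,0,0.2],[0,0,0,0,0,0,-0.2],[0,0,0,0,0,0,-1],[0,0,0,0,0,0,-1]]
  grip_force: 40

```text
clock: 9.75
eef_pos: [427.8, 182.8, 15.6]
tcp_rot: [-3.14, -0.002, -0.118]
contact_force: [-1.3, 1.4, 7.5]
opening: 0.685
grasp_force: 42.8
```

Emit:
send_rows:
  moves:
    - [[0,0,0.02,0,0,0,-1],[0,0,0.04,0,0,0,-1],[0,0,0.045,0,0,0,-1],[0.012,-0.0365,0.025,0,0,0,-1],[0.012,-0.0365,0.025,0,0,0.0125,-1],[0.012,-0.0365,0.025,0,0,0.0125,-1],[0.012,-0.0365,0.025,0,0,0.0125,-1],[0.012,-0.0365,0.025,0,0,0.0125,-1],[0.012,-0.0365,0.015,0,0,0,-1],[0,0,0,0,0,0,-1]]

```text
clock: 10.75
eef_pos: [501.3, -40.6, 262.8]
tcp_rot: [3.14, -0.007, -0.071]
contact_force: [1.0, -0.2, 0.4]
opening: 0.686
grasp_force: 43.8
```

```bash
python3 - <<'E'
from h import *
s=sense();print(s["clock"],s["eef_pos"],s["tcp_rot"],s["opening"],s["contact_force"],s["grasp_force"])
W=cam("wrist"); cv2.imwrite("pics/w3.png",W[0][:,:,::-1]); np.save("w3.npy",np.array([W[1],W[2],np.c_[W[3],W[3],W[3]]]))
print(proj(W,[[583.3,-37,8]]))
for ce,co,a in white(W,800,30000):
    r=rect(W,co,10); print(ce.round(),a,r[0].round(1),np.round(r[1:],3))
E
```

```text
10.75 [501.34683723 -40.57601192 262.75847029] [ 3.14026788 -0.00692175 -0.07143803] 0.6864400235080939 [ 1.001959   -0.20178146  0.37429953] 43.812941908836365
[[301.46471839 100.65723893]]
[469.  45.] 5050 [ 617.1 -181. ] [7.2231e+01 4.5936e+01 2.9000e-02]
[26. 74.] 4872 [620.6 197.6] [76.199 45.932 -0.236]
[615. 250.] 3180 [ 423.1 -334.1] [76.114 46.024 -0.113]
[307. 344.] 18277 [339.  -30.1] [ 2.16813e+02  1.31977e+02 -6.90000e-02]
```

View pics/w3.png

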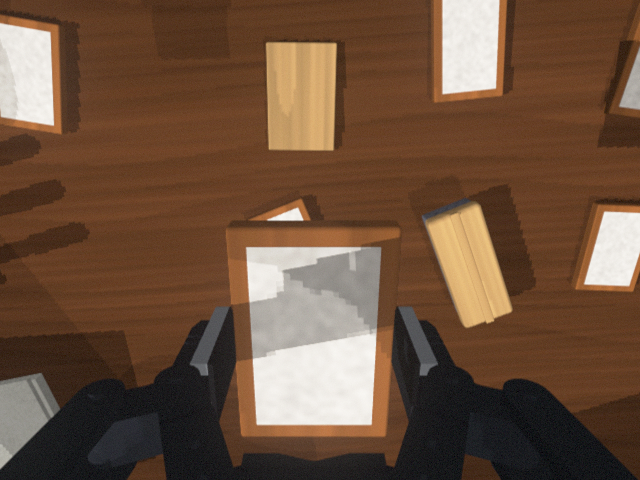

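The base shows with corners (266,42), (336,43), (336,150) and (268,150). The held board's panel corners are (246,247), (381,247), (372,426) and (257,426), and it sits square in the grip.

```bash
python3 - <<'E'
from h import *
a=np.load("w3.npy"); W=(None,a[0],a[1],a[2][:,0])
print(plane(W,[(266,42),(336,43),(336,150),(268,150)],8).round(1)[:,:2].tolist())
print(rect(W,np.array([(266,42),(336,43),(336,150),(268,150)]),8))
z=262.8-5.6
print(plane(W,[(246,247),(381,247),(372,426),(257,426)],z).round(1)[:,:2].tolist(),rect(W,np.array([(246,247),(381,247),(372,426),(257,426)]),z))
E
```

```text
[[632.1, -11.1], [627.1, -69.6], [538.6, -64.9], [543.0, -3.2]]
(array([585.36096191, -37.24235535]), 89.42440032958984, 61.8401985168457, np.float64(-0.07118096961563758))
[[540.0, -21.4], [536.8, -66.9], [461.1, -61.9], [464.3, -16.3]] (array([500.52856445, -41.64201355]), 76.1003646850586, 45.70718765258789, np.float64(-0.06614280146542573))
```

Emit:
send_rows:
  moves:
    - [[0.042,0.002,-0.02,0,0,0,-1],[0.0425,0.0015,-0.04,0,0,0,-1],[0,0,-0.045,0,0,0,-1],[0,0,-0.045,0,0,0,-1],[0,0,-0.045,0,0,0,-1],[0,0,0,0,0,0,-1],[0,0,0,0,0,0,-1]]

```text
clock: 11.5
eef_pos: [576.5, -32.7, 70.2]
tcp_rot: [-3.141, 0.002, -0.067]
contact_force: [0.7, -0.5, 0.9]
opening: 0.689
grasp_force: 43.8
```

Emit:
send_rows:
  moves:
    - [[0.009,-0.0045,-0.015,0,0,0,-1],[0,0,-0.015,0,0,0,-1],[0,0,-0.01,0,0,0,-1],[0,0,-0.003,0,0,0,-1],[0,0,0,0,0,0,-1]]

```text
clock: 12.0
eef_pos: [585.8, -37.9, 27.1]
tcp_rot: [-3.142, 0.001, -0.068]
contact_force: [0.1, 0.1, -1.0]
opening: 0.685
grasp_force: 43.8
```

Emit:
send_rows:
  moves:
    - [[0,0.0005,-0.002,0,0,0,-1],[0,0,-0.0015,0,0,0,-1],[0,0,0,0,0,0,-1]]

```text
clock: 12.3
eef_pos: [586.5, -37.5, 23.8]
tcp_rot: [-3.142, -0.001, -0.068]
contact_force: [-0.3, 0.3, -0.5]
opening: 0.688
grasp_force: 43.9
```

Emit:
send_rows:
  moves:
    - [[0,0,0,0,0,0,0.5],[0,0,0,0,0,0,0.7],[0,0,0,0,0,0,1],[0,0,0.015,0,0,0,1],[0,0,0.03,0,0,0,1],[0,0,0.035,0,0,0,1],[-0.03,0,0.035,0,0,0,1],[-0.035,0,0.03,0,0,0,1],[-0.02,0,0,0,0,0,1],[0,0,0,0,0,0,1]]

```text
clock: 13.3
eef_pos: [499.2, -37.6, 170.3]
tcp_rot: [3.142, -0.001, -0.068]
contact_force: [-0.4, 0.3, -0.5]
opening: 0.997
grasp_force: 0.0
```

```bash
cat > look.py <<'E'
from h import *
import sys
z=float(sys.argv[1]) if len(sys.argv)>1 else 10
s=sense();print(round(s["clock"],2),s["eef_pos"].round(1),s["tcp_rot"].round(3))
W=cam("wrist"); np.save("w.npy",np.array([W[1],W[2],np.c_[W[3],W[3],W[3]]]))
if len(sys.argv)>2: cv2.imwrite(sys.argv[2],W[0][:,:,::-1])
for ce,co,a in white(W,800,30000):
    for h in {10,z}:
        r=rect(W,co,h)
        if 40<r[2]<52 and 68<r[1]<82: print("z",h,ce.round(),r[0].round(1),np.round(r[1:],3))
E
python3 look.py 18
```

```text
13.3 [499.2 -37.6 170.3] [ 3.142e+00 -1.000e-03 -6.800e-02]
z 10 [304.  90.] [585.4 -38.1] [ 7.8215e+01  4.7173e+01 -6.6000e-02]
z 18.0 [304.  90.] [585.4 -38.3] [ 7.6019e+01  4.5849e+01 -6.6000e-02]
z 10 [288. 286.] [445.4 -16. ] [76.038 45.825  0.318]
z 18.0 [288. 286.] [449.3 -16.8] [73.904 44.539  0.318]
```

Emit:
send_rows:
  moves:
    - [[-0.027,0.0105,0,0,0,0.1,1],[-0.027,0.0105,0,0,0,0.1,1],[0,0,-0.03,0,0,0.1,1],[0,0,-0.03,0,0,0.086,1],[0,0,-0.03,0,0,0,1],[0,0,-0.03,0,0,0,1],[0,0,-0.02,0,0,0,1],[0,0,-0.013,0,0,0,1],[0,0,0,0,0,0,1]]

```text
clock: 14.25
eef_pos: [447.1, -16.5, 13.7]
tcp_rot: [-3.141, 0.003, 0.318]
contact_force: [0.4, 0.1, -0.4]
opening: 1.003
grasp_force: 0.0
```

Emit:
send_rows:
  moves:
    - [[-0.0015,0.0005,0.003,0,0,0,1],[0,0,0,0,0,0,0.4],[0,0,0,0,0,0,0],[0,0,0,0,0,0,-1],[0,0,0,0,0,0,-1]]

```text
clock: 14.75
eef_pos: [446.6, -16.1, 19.9]
tcp_rot: [3.141, -0.002, 0.318]
contact_force: [-1.7, 0.3, 12.7]
opening: 0.68
grasp_force: 40.0
```

Emit:
send_rows:
  moves:
    - [[0,0,0.015,0,0,0,-1],[0,0,0.03,0,0,0,-1],[0.01,0,0.03,0,0,-0.05,-1],[0.03,-0.005,0,0,0,-0.08,-1],[0.03,-0.005,0,0,0,-0.08,-1],[0.03,-0.005,0,0,0,-0.08,-1],[0.03,-0.005,0,0,0,-0.08,-1],[0.01,0,0,0,0,-0.016,-1],[0,0,-0.02,0,0,0,-1],[0,0,0,0,0,0,-1]]

```text
clock: 15.75
eef_pos: [583.7, -35.8, 72.0]
tcp_rot: [-3.142, 0.004, -0.067]
contact_force: [-0.6, 0.1, -0.5]
opening: 0.672
grasp_force: 43.0
```

Emit:
send_rows:
  moves:
    - [[0.002,-0.0015,-0.015,0,0,0,-1],[0,0,-0.01,0,0,0,-1],[0,0,-0.004,0,0,0,-1],[0,0,-0.002,0,0,0,-1],[0,0,0,0,0,0,-1]]

```text
clock: 16.25
eef_pos: [587.5, -37.5, 42.4]
tcp_rot: [-3.142, 0.0, -0.068]
contact_force: [0.5, -0.0, 0.4]
opening: 0.677
grasp_force: 43.0
```

Emit:
send_rows:
  moves:
    - [[0,0,-0.001,0,0,0,-1],[0,0,-0.001,0,0,0,-1],[0,0,0,0,0,0,-1]]

```text
clock: 16.55
eef_pos: [587.8, -37.6, 40.6]
tcp_rot: [3.142, -0.0, -0.068]
contact_force: [-0.5, 0.6, -0.9]
opening: 0.68
grasp_force: 43.0
```

Emit:
send_rows:
  moves:
    - [[-0.001,0,-0.001,0,0,0,-1],[0,0,-0.001,0,0,0,-1],[0,0,0,0,0,0,-1]]

```text
clock: 16.85
eef_pos: [586.5, -37.6, 38.4]
tcp_rot: [-3.142, 0.0, -0.068]
contact_force: [-0.8, -0.2, -0.1]
opening: 0.673
grasp_force: 43.0
```

Emit:
send_rows:
  moves:
    - [[0,0,-0.001,0,0,0,-1],[0,0,-0.001,0,0,0,-1],[0,0,0,0,0,0,-1]]

```text
clock: 17.15
eef_pos: [586.8, -37.6, 37.9]
tcp_rot: [3.142, -0.0, -0.068]
contact_force: [-6.2, 1.0, 16.8]
opening: 0.679
grasp_force: 45.8
```

Emit:
send_rows:
  moves:
    - [[0,0,-0.001,0,0,0,-1],[0,0,0,0,0,0,-1]]

```text
clock: 17.35
eef_pos: [586.8, -37.6, 37.8]
tcp_rot: [-3.142, -0.0, -0.068]
contact_force: [-9.8, 1.6, 28.0]
opening: 0.677
grasp_force: 47.3
```

Emit:
send_rows:
  moves:
    - [[0,0,0.002,0,0,0,0.5],[0,0,0,0,0,0,0.7],[0,0,0,0,0,0,1],[0,0,0.015,0,0,0,1],[0,0,0.03,0,0,0,1],[0,0,0.035,0,0,0,1],[0,0,0.035,0,0,0,1]]

```text
clock: 18.05
eef_pos: [586.5, -37.5, 154.3]
tcp_rot: [-3.142, 0.0, -0.068]
contact_force: [0.8, 0.2, 0.8]
opening: 0.998
grasp_force: 0.0
```

Emit:
send_rows:
  moves:
    - [[0.006,-0.029,0,0,0,0.02,1],[0.006,-0.029,0,0,0,0.02,1],[0.006,-0.029,0,0,0,0.02,1],[0.006,-0.029,0,0,0,0.02,1],[0.006,-0.027,0,0,0,0.017,1],[0,0,0,0,0,0,1],[0,0,0,0,0,0,1]]

```text
clock: 18.75
eef_pos: [616.5, -180.9, 152.9]
tcp_rot: [-3.141, 0.0, 0.027]
contact_force: [0.4, -0.1, 0.2]
opening: 1.004
grasp_force: 0.0
```

```bash
python3 look.py 28
```

```text
18.75 [ 616.5 -180.9  152.9] [-3.141  0.     0.027]
z 10 [313. 219.] [ 619.6 -181.6] [7.5309e+01 4.5859e+01 2.9000e-02]
z 28.0 [313. 219.] [ 625.2 -181.5] [7.0241e+01 4.2773e+01 2.9000e-02]
z 10 [544. 263.] [ 592.4 -344.1] [76.098 45.927 -0.198]
z 28.0 [544. 263.] [ 599.8 -333.1] [70.977 42.837 -0.198]
z 10 [ 96. 270.] [577.4 -28.6] [ 8.1601e+01  4.9251e+01 -7.0000e-02]
z 28.0 [ 96. 270.] [585.8 -38.8] [ 7.6110e+01  4.5937e+01 -7.0000e-02]
```

Emit:
send_rows:
  moves:
    - [[0.0025,0,-0.03,0,0,0,1],[0,0,-0.03,0,0,0,1],[0,0,-0.03,0,0,0,1],[0,0,-0.025,0,0,0,1],[0,0,-0.015,0,0,0,1],[0,0,-0.005,0,0,0,1],[0,0,0,0,0,0,1]]

```text
clock: 19.5
eef_pos: [619.2, -180.0, 17.5]
tcp_rot: [-3.141, 0.001, 0.029]
contact_force: [-0.1, 0.3, 0.2]
opening: 1.005
grasp_force: 0.0
```

Emit:
send_rows:
  moves:
    - [[0,0,0,0,0,0,0.4],[0,0,0,0,0,0,0],[0,0,0,0,0,0,-1],[0,0,0,0,0,0,-1]]

```text
clock: 19.9
eef_pos: [620.1, -180.7, 19.4]
tcp_rot: [3.141, -0.002, 0.029]
contact_force: [-1.2, 2.0, 7.4]
opening: 0.679
grasp_force: 41.3
```

Emit:
send_rows:
  moves:
    - [[0,0,0.015,0,0,0,-1],[0,0,0.03,0,0,0,-1],[0,0.01,0.025,0,0,0,-1],[-0.007,0.028,0,0,0,-0.02,-1],[-0.007,0.028,0,0,0,-0.02,-1],[-0.007,0.028,0,0,0,-0.02,-1],[-0.007,0.028,0,0,0,-0.02,-1],[-0.0055,0.0215,0,0,0,-0.017,-1],[0,0,-0.015,0,0,0,-1],[0,0,0,0,0,0,-1]]

```text
clock: 20.9
eef_pos: [585.1, -36.9, 72.0]
tcp_rot: [3.141, 0.001, -0.067]
contact_force: [-0.2, 0.6, 0.2]
opening: 0.68
grasp_force: 43.0
```

Emit:
send_rows:
  moves:
    - [[0,0,-0.015,0,0,0,-1],[0,0,-0.005,0,0,0,-1],[0,0,0,0,0,0,-1]]

```text
clock: 21.2
eef_pos: [584.9, -37.8, 51.2]
tcp_rot: [3.142, 0.002, -0.069]
contact_force: [0.3, 0.9, -0.5]
opening: 0.682
grasp_force: 43.0
```

Emit:
send_rows:
  moves:
    - [[0.001,0.0008,-0.002,0,0,0,-1],[0,0,-0.002,0,0,0,-1],[0,0,0,0,0,0,-1]]

```text
clock: 21.5
eef_pos: [586.8, -36.4, 48.4]
tcp_rot: [-3.142, -0.0, -0.068]
contact_force: [-0.4, 0.7, -1.4]
opening: 0.684
grasp_force: 43.0
```

Emit:
send_rows:
  moves:
    - [[0,0,0,0,0,0,0.5],[0,0,0,0,0,0,0.7],[0,0,0,0,0,0,1],[0,0,0.015,0,0,0,1],[0,0,0.03,0,0,0,1],[0,0,0.035,0,0,0,1],[0,0,0.03,0,0,0,1]]

```text
clock: 22.2
eef_pos: [587.0, -36.2, 161.3]
tcp_rot: [-3.142, -0.001, -0.068]
contact_force: [-0.5, 0.0, 1.6]
opening: 1.001
grasp_force: 0.0
```

Emit:
send_rows:
  moves:
    - [[0,-0.03,0,0,0,-0.013,1],[0,-0.031,0,0,0,-0.013,1],[0,-0.031,0,0,0,-0.013,1],[0,-0.031,0,0,0,-0.013,1],[0.001,-0.031,0,0,0,-0.013,1],[0.001,-0.031,0,0,0,-0.013,1],[0.001,-0.031,0,0,0,-0.013,1],[0.001,-0.031,0,0,0,-0.013,1],[0.001,-0.03,0,0,0,-0.013,1],[0.001,-0.03,0,0,0,-0.013,1]]

```text
clock: 23.2
eef_pos: [592.7, -344.6, 159.9]
tcp_rot: [3.141, -0.001, -0.199]
contact_force: [0.6, -0.1, -0.0]
opening: 0.999
grasp_force: 0.0
```

Emit:
send_rows:
  moves:
    - [[0,0,0,0,0,0,1],[0,0,0,0,0,0,1]]

```text
clock: 23.4
eef_pos: [592.5, -343.7, 159.3]
tcp_rot: [-3.141, -0.0, -0.199]
contact_force: [0.9, 0.2, 0.6]
opening: 0.999
grasp_force: 0.0
```

```bash
python3 look.py 38
```

```text
23.4 [ 592.5 -343.7  159.3] [-3.141 -0.    -0.199]
z 10 [314. 221.] [ 592.2 -344.9] [75.862 46.896 -0.199]
z 38.0 [314. 221.] [ 600.9 -346.6] [68.106 42.101 -0.199]
z 10 [343. 415.] [ 423.5 -335.4] [77.286 46.863 -0.113]
z 38.0 [343. 415.] [ 449.4 -338.1] [69.385 42.072 -0.113]
```

Emit:
send_rows:
  moves:
    - [[-0.0005,-0.0005,-0.03,0,0,0,1],[0,0,-0.03,0,0,0,1],[0,0,-0.03,0,0,0,1],[0,0,-0.03,0,0,0,1],[0,0,-0.015,0,0,0,1],[0,0,-0.006,0,0,0,1],[0,0,0,0,0,0,1]]

```text
clock: 24.15
eef_pos: [592.4, -343.2, 17.6]
tcp_rot: [-3.141, 0.0, -0.198]
contact_force: [0.8, -0.8, 0.4]
opening: 1.0
grasp_force: 0.0
```

Emit:
send_rows:
  moves:
    - [[0,0,0,0,0,0,0.4],[0,0,0,0,0,0,0],[0,0,0,0,0,0,-1],[0,0,0,0,0,0,-1]]

```text
clock: 24.55
eef_pos: [593.2, -344.2, 19.7]
tcp_rot: [3.141, -0.002, -0.198]
contact_force: [-1.4, 2.6, 6.0]
opening: 0.675
grasp_force: 41.3
```

Emit:
send_rows:
  moves:
    - [[0,0,0.015,0,0,0,-1],[0,0,0.03,0,0,0,-1],[0,0.007,0.03,0,0,0,-1],[0,0.025,0.015,0,0,0.01,-1],[0,0.03,0,0,0,0.01,-1],[0,0.03,0,0,0,0.01,-1],[-0.001,0.03,0,0,0,0.01,-1],[-0.001,0.03,0,0,0,0.01,-1],[-0.001,0.03,0,0,0,0.01,-1],[-0.001,0.03,0,0,0,0.01,-1]]

```text
clock: 25.55
eef_pos: [588.5, -130.8, 109.2]
tcp_rot: [3.141, -0.002, -0.128]
contact_force: [-0.0, -0.5, -0.5]
opening: 0.68
grasp_force: 43.0
```

Emit:
send_rows:
  moves:
    - [[-0.001,0.03,0,0,0,0.02,-1],[-0.001,0.03,0,0,0,0.02,-1],[-0.001,0.025,0,0,0,0.02,-1],[0,0.01,0,0,0,0,-1],[0,0,-0.02,0,0,0,-1],[0,0,-0.02,0,0,0,-1],[0,0,0,0,0,0,-1],[0,0,0,0,0,0,-1]]

```text
clock: 26.35
eef_pos: [585.4, -37.2, 68.2]
tcp_rot: [3.142, -0.0, -0.069]
contact_force: [1.0, 0.4, 0.1]
opening: 0.676
grasp_force: 43.1
```

Lower to 57.7, release, then go to the board at (423.3,-335,-0.113).

Emit:
send_rows:
  moves:
    - [[0.001,0.0005,-0.006,0,0,0,-1],[0,0,-0.003,0,0,0,-1],[0,0,-0.001,0,0,0,-1],[0,0,0,0,0,0,-1]]

```text
clock: 26.75
eef_pos: [586.3, -36.4, 57.7]
tcp_rot: [3.142, -0.0, -0.068]
contact_force: [0.7, -0.0, -0.2]
opening: 0.675
grasp_force: 43.2
```

Emit:
send_rows:
  moves:
    - [[0,0,0,0,0,0,0.5],[0,0,0,0,0,0,0.7],[0,0,0,0,0,0,1],[0,0,0.015,0,0,0,1],[0,0,0.03,0,0,0,1],[0,0,0.03,0,0,0,1],[0,0,0.03,0,0,0,1]]

```text
clock: 27.45
eef_pos: [586.2, -36.3, 164.7]
tcp_rot: [-3.142, -0.0, -0.068]
contact_force: [0.5, -0.2, 0.8]
opening: 1.002
grasp_force: 0.0
```

Emit:
send_rows:
  moves:
    - [[-0.015,-0.0275,0,0,0,-0.004,1],[-0.015,-0.0275,0,0,0,-0.004,1],[-0.015,-0.0275,0,0,0,-0.004,1],[-0.015,-0.0275,0,0,0,-0.004,1],[-0.015,-0.0275,0,0,0,-0.004,1],[-0.015,-0.0275,0,0,0,-0.005,1],[-0.015,-0.0275,0,0,0,-0.005,1],[-0.015,-0.0275,0,0,0,-0.005,1],[-0.015,-0.0275,0,0,0,-0.005,1],[-0.015,-0.0275,0,0,0,-0.005,1]]

```text
clock: 28.45
eef_pos: [435.6, -312.4, 163.7]
tcp_rot: [3.141, -0.001, -0.113]
contact_force: [0.9, -0.5, 0.5]
opening: 1.001
grasp_force: 0.0
```

Emit:
send_rows:
  moves:
    - [[-0.013,-0.0235,0,0,0,0,1],[0,0,0,0,0,0,1],[0,0,0,0,0,0,1]]

```text
clock: 28.75
eef_pos: [423.1, -335.1, 163.3]
tcp_rot: [3.141, -0.001, -0.115]
contact_force: [-0.0, 0.2, 0.5]
opening: 1.002
grasp_force: 0.0
```

```bash
python3 look.py 48
```

```text
28.75 [ 423.1 -335.1  163.3] [ 3.141e+00 -1.000e-03 -1.150e-01]
z 10 [313. 220.] [ 422.9 -335.3] [76.047 46.184 -0.114]
```

Emit:
send_rows:
  moves:
    - [[-0.0005,0,-0.03,0,0,0,1],[0,0,-0.03,0,0,0,1],[0,0,-0.03,0,0,0,1],[0,0,-0.03,0,0,0,1],[0,0,-0.019,0,0,0,1],[0,0,-0.006,0,0,0,1],[0,0,0,0,0,0,1]]

```text
clock: 29.5
eef_pos: [422.9, -333.8, 17.2]
tcp_rot: [-3.141, 0.001, -0.112]
contact_force: [0.0, -0.4, 0.4]
opening: 1.002
grasp_force: 0.0
```

Emit:
send_rows:
  moves:
    - [[0,0,0,0,0,0,0.4],[0,0,0,0,0,0,0],[0,0,0,0,0,0,-1],[0,0,0,0,0,0,-1]]

```text
clock: 29.9
eef_pos: [423.5, -335.2, 19.2]
tcp_rot: [3.141, -0.002, -0.113]
contact_force: [-0.3, 1.9, 8.1]
opening: 0.681
grasp_force: 40.9
```

Emit:
send_rows:
  moves:
    - [[0,0,0.015,0,0,0,-1],[0,0,0.03,0,0,0,-1],[0,0,0.035,0,0,0,-1],[0.0075,0.0135,0.03,0,0,0,-1],[0.015,0.0275,0,0,0,0.005,-1],[0.015,0.0275,0,0,0,0.005,-1],[0.015,0.0275,0,0,0,0.005,-1],[0.015,0.0275,0,0,0,0.005,-1],[0.015,0.0275,0,0,0,0.005,-1],[0.015,0.0275,0,0,0,0.005,-1]]

```text
clock: 30.9
eef_pos: [521.0, -155.2, 129.2]
tcp_rot: [3.141, -0.002, -0.083]
contact_force: [0.5, -1.6, -0.0]
opening: 0.678
grasp_force: 43.0
```

Emit:
send_rows:
  moves:
    - [[0.015,0.0275,0,0,0,0.005,-1],[0.015,0.0275,0,0,0,0.005,-1],[0.015,0.0275,0,0,0,0.005,-1],[0.015,0.0275,0,0,0,0,-1],[0.005,0.01,0,0,0,0,-1],[0,0,-0.02,0,0,0,-1],[0,0,-0.03,0,0,0,-1],[0,0,0,0,0,0,-1],[0,0,0,0,0,0,-1]]

```text
clock: 31.8
eef_pos: [584.8, -36.7, 78.2]
tcp_rot: [3.142, 0.001, -0.069]
contact_force: [1.3, -0.9, 0.2]
opening: 0.68
grasp_force: 43.3
```

Emit:
send_rows:
  moves:
    - [[0.001,0,-0.006,0,0,0,-1],[0,0,-0.003,0,0,0,-1],[0,0,-0.0015,0,0,0,-1],[0,0,0,0,0,0,-1],[0,0,0,0,0,0,-1]]

```text
clock: 32.3
eef_pos: [586.5, -36.4, 67.4]
tcp_rot: [3.141, -0.001, -0.068]
contact_force: [0.1, -1.8, 1.8]
opening: 0.677
grasp_force: 43.6
```

Emit:
send_rows:
  moves:
    - [[0,0,0,0,0,0,0.5],[0,0,0,0,0,0,0.7],[0,0,0,0,0,0,1],[0,0,0.015,0,0,0,1],[0,0,0.03,0,0,0,1],[0,0,0.03,0,0,0,1],[0,0,0.03,0,0,0,1]]

```text
clock: 33.0
eef_pos: [586.2, -36.2, 174.2]
tcp_rot: [-3.142, -0.0, -0.068]
contact_force: [0.2, -0.3, -0.3]
opening: 1.0
grasp_force: 0.0
```

Emit:
send_rows:
  moves:
    - [[0.004,0.026,0,0,0,-0.018,1],[0.004,0.026,0,0,0,-0.018,1],[0.004,0.026,0,0,0,-0.018,1],[0.004,0.026,0,0,0,-0.019,1],[0.004,0.026,0,0,0,-0.019,1],[0.004,0.026,0,0,0,-0.019,1],[0.003,0.026,0,0,0,-0.019,1],[0.003,0.026,0,0,0,-0.019,1],[0.003,0.026,0,0,0,-0.019,1],[0,0,0,0,0,0,1]]

```text
clock: 34.0
eef_pos: [619.6, 200.7, 173.2]
tcp_rot: [-3.14, -0.001, -0.234]
contact_force: [-1.0, 0.1, -0.4]
opening: 0.998
grasp_force: 0.0
```

```bash
python3 look.py 58
```

```text
34.0 [619.6 200.7 173.2] [-3.14e+00 -1.00e-03 -2.34e-01]
z 10 [317. 213.] [621.1 197.7] [76.342 47.009 -0.234]
```

Emit:
send_rows:
  moves:
    - [[0.001,-0.002,-0.03,0,0,0,1],[0,0,-0.03,0,0,0,1],[0,0,-0.03,0,0,0,1],[0,0,-0.03,0,0,0,1],[0,0,-0.02,0,0,0,1],[0,0,-0.01,0,0,0,1],[0,0,-0.006,0,0,0,1],[0,0,0,0,0,0,1]]

```text
clock: 34.85
eef_pos: [620.3, 195.4, 16.2]
tcp_rot: [3.142, 0.0, -0.236]
contact_force: [-0.5, 1.1, -0.0]
opening: 0.999
grasp_force: 0.0
```

Emit:
send_rows:
  moves:
    - [[0,0,0,0,0,0,0.4],[0,0,0,0,0,0,0],[0,0,0,0,0,0,-1],[0,0,0,0,0,0,-1]]

```text
clock: 35.25
eef_pos: [621.0, 196.0, 17.7]
tcp_rot: [-3.141, -0.002, -0.236]
contact_force: [-1.5, -0.5, 6.6]
opening: 0.686
grasp_force: 42.2
```

Emit:
send_rows:
  moves:
    - [[0,0,0.015,0,0,0,-1],[0,0,0.03,0,0,0,-1],[0,0,0.035,0,0,0,-1],[0,0,0.035,0,0,0,-1],[-0.004,-0.026,0,0,0,0.018,-1],[-0.004,-0.026,0,0,0,0.018,-1],[-0.004,-0.026,0,0,0,0.018,-1],[-0.004,-0.026,0,0,0,0.019,-1],[-0.004,-0.026,0,0,0,0.019,-1],[-0.004,-0.026,0,0,0,0.019,-1]]

```text
clock: 36.25
eef_pos: [596.3, 38.8, 132.6]
tcp_rot: [-3.141, -0.002, -0.124]
contact_force: [0.4, 0.1, -0.5]
opening: 0.691
grasp_force: 43.4
```

Emit:
send_rows:
  moves:
    - [[-0.004,-0.026,0,0,0,0.019,-1],[-0.004,-0.026,0,0,0,0.019,-1],[-0.002,-0.024,0,0,0,0.019,-1],[0,0,0,0,0,0,-1],[0,0,-0.02,0,0,0,-1],[0,0,-0.02,0,0,0,-1],[0,0,0,0,0,0,-1],[0,0,0,0,0,0,-1]]

```text
clock: 37.05
eef_pos: [586.4, -35.7, 91.8]
tcp_rot: [-3.141, -0.0, -0.068]
contact_force: [0.4, 1.1, -0.0]
opening: 0.686
grasp_force: 43.4
```

Emit:
send_rows:
  moves:
    - [[0,-0.001,-0.008,0,0,0,-1],[0,0,-0.005,0,0,0,-1],[0,0,-0.0025,0,0,0,-1],[0,0,0,0,0,0,-1],[0,0,0,0,0,0,-1]]

```text
clock: 37.55
eef_pos: [586.2, -37.2, 75.7]
tcp_rot: [-3.142, 0.0, -0.068]
contact_force: [-1.0, 0.5, 2.4]
opening: 0.681
grasp_force: 43.7
```

Emit:
send_rows:
  moves:
    - [[0,0,0,0,0,0,0.5],[0,0,0,0,0,0,0.7],[0,0,0,0,0,0,1],[0,0,0.015,0,0,0,1],[0,0,0.03,0,0,0,1],[0,0,0.03,0,0,0,1],[0,0,0.03,0,0,0,1],[0,0,0.03,0,0,0,1]]

```text
clock: 38.35
eef_pos: [586.2, -37.3, 213.0]
tcp_rot: [3.142, -0.001, -0.068]
contact_force: [-0.0, -1.2, 0.3]
opening: 0.997
grasp_force: 0.0
```

Emit:
send_rows:
  moves:
    - [[-0.022,-0.02,0,0,0,0.05,1],[-0.022,-0.02,0,0,0,0.05,1],[-0.022,-0.02,0,0,0,0.05,1],[-0.022,-0.02,0,0,0,0.05,1],[-0.022,-0.02,0,0,0,0.05,1],[-0.022,-0.02,0,0,0,0.05,1],[-0.022,-0.02,0,0,0,0.05,1],[-0.011,-0.008,0,0,0,0.045,1],[0,0,0,0,0,0,1],[0,0,0,0,0,0,1]]

```text
clock: 39.35
eef_pos: [421.6, -185.4, 211.4]
tcp_rot: [3.141, -0.001, 0.325]
contact_force: [0.1, 0.1, 1.5]
opening: 1.002
grasp_force: 0.0
```

```bash
python3 look.py 68 pics/w4.png
```

```text
39.35 [ 421.6 -185.4  211.4] [ 3.141e+00 -1.000e-03  3.250e-01]
```

View pics/w4.png

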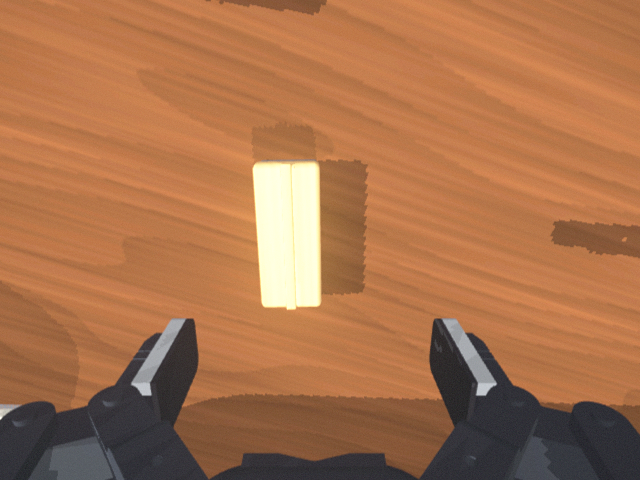

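The wrist view shows the eraser alone, with brighter light and the eraser a little aside: top corners are about (254,163), (319,163), (321,306) and (262,307). I'll measure it here and check its height and the pile with the fixed cameras.

```bash
python3 - <<'E'
from h import *
a=np.load("w.npy"); W=(None,a[0],a[1],a[2][:,0])
q=np.array([(254,163),(319,163),(321,306),(262,307)])
r=rect(W,q,34); print(r, plane(W,q,34)[:,:2].round(1).tolist())
T=cam("top"); S=cam("scene")
print("expect top",proj(T,[[*r[0],34]]),"scene",proj(S,[[*r[0],34]]))
for n,c in (("T",T),("S",S)):
    for ce,co,ar in white(c,150,2500):
        r=rect(c,co,68)
        if 40<r[2]<52 and 68<r[1]<82: print(n,ce.round(1),r[0].round(1),np.round(r[1:],3))
def big(c,x,y,w,h,k): return cv2.resize(c[0][y:y+h,x:x+w,::-1],None,fx=k,fy=k,interpolation=cv2.INTER_CUBIC)
cv2.imwrite("pics/pile.png",np.hstack([big(T,340,210,95,120,5),big(S,240,250,65,120,5)]))
E
```

```text
(array([ 395.87609863, -176.0259552 ]), 118.488525390625, 48.68183135986328, np.float64(0.3335749414176612)) [[443.9, -133.6], [459.1, -178.7], [348.3, -218.3], [331.9, -172.4]]
expect top [[415.28966179 313.44699884]] scene [[184.71356104 304.34835595]]
T [362.6 240.6] [584.7 -36.4] [ 7.5938e+01  4.6567e+01 -6.9000e-02]
S [288.8 286.3] [582.9 -37.3] [ 7.8390e+01  4.8472e+01 -6.9000e-02]
```

View pics/pile.png

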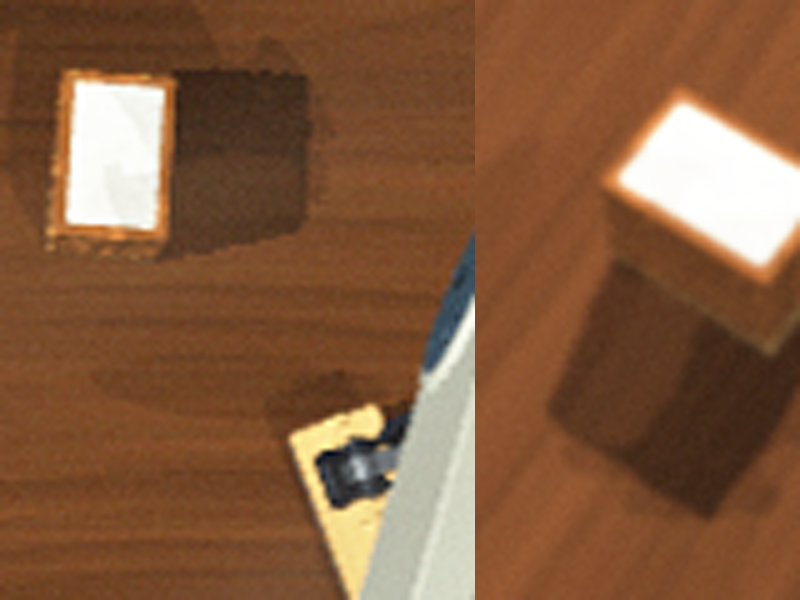

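The pile is square: its top is at (584.7,-36.4) in the top view, about 1 mm off the base. I'll recentre over the displaced eraser, nearer, for a second view and a height check.

Emit:
send_rows:
  moves:
    - [[-0.013,0.0045,-0.03,0,0,0.004,1],[-0.013,0.0045,-0.03,0,0,0.004,1],[0,0,0,0,0,0,1],[0,0,0,0,0,0,1]]

```text
clock: 39.9
eef_pos: [395.8, -176.1, 150.9]
tcp_rot: [-3.141, 0.0, 0.335]
contact_force: [0.6, 0.6, -0.0]
opening: 1.004
grasp_force: 0.0
```

```bash
cp w.npy w4.npy; python3 look.py 34 pics/w5.png; python3 - <<'E'
from h import *
T=cam("top"); print(proj(T,[[443.9,-133.6,34],[459.1,-178.7,34]]))
E
```

```text
39.9 [ 395.8 -176.1  150.9] [-3.141  0.     0.335]
[[398.79633521 295.104601  ]
 [415.59790365 289.46932246]]
```

View pics/w5.png

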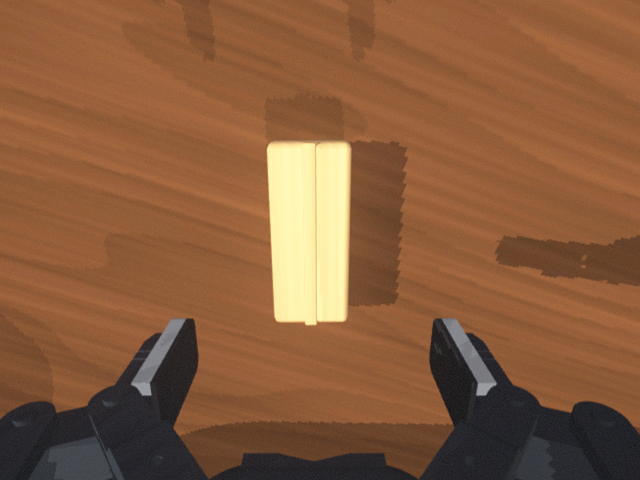

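The closer view has the eraser's top corners at about (267,142), (351,142), (349,322) and (275,322).

```bash
python3 - <<'E'
from h import *
L=lambda f:(lambda a:(None,a[0],a[1],a[2][:,0]))(np.load(f))
A,B=L("w4.npy"),L("w.npy")
p=[(254,163),(319,163),(321,306),(262,307)]; q=[(267,142),(351,142),(349,322),(275,322)]
print(np.array([tri(A,x,B,y) for x,y in zip(p,q)]).round(1)); print(rect(B,np.array(q),34))
E
```

```text
[[ 441.4 -132.2   20.8]
 [ 459.1 -178.6   33.2]
 [ 353.8 -216.2   44.4]
 [ 332.3 -172.4   34.5]]
(array([ 395.86923218, -175.99432373]), 118.55462646484375, 49.51163864135742, np.float64(0.34366372799618095))
```

Emit:
send_rows:
  moves:
    - [[0,0,-0.03,0,0,0.004,1],[0,0,-0.03,0,0,0,1],[0,0,-0.03,0,0,0,1],[0,0,-0.02,0,0,0,1],[0,0,-0.008,0,0,0,1],[0,0,0,0,0,0,1]]

```text
clock: 40.6
eef_pos: [395.9, -176.5, 32.6]
tcp_rot: [-3.142, 0.0, 0.339]
contact_force: [0.3, 0.6, 0.3]
opening: 0.998
grasp_force: 0.0
```

Emit:
send_rows:
  moves:
    - [[0,0,0,0,0,0,0.4],[0,0,0,0,0,0,0],[0,0,0,0,0,0,-1],[0,0,0,0,0,0,-1],[0,0,0,0,0,0,-1]]
  grip_force: 50

```text
clock: 41.1
eef_pos: [396.0, -176.6, 33.8]
tcp_rot: [3.14, -0.001, 0.339]
contact_force: [-1.2, 0.1, 10.0]
opening: 0.573
grasp_force: 50.6
```

Emit:
send_rows:
  moves:
    - [[0,0,0.015,0,0,0,-1],[0,0,0.03,0,0,0,-1],[0,0,0.03,0,0,0,-1],[0,0,0.03,0,0,0,-1],[0,0,0.025,0,0,0,-1]]

```text
clock: 41.6
eef_pos: [395.4, -176.4, 164.8]
tcp_rot: [3.14, -0.001, 0.339]
contact_force: [-0.0, -0.0, -1.3]
opening: 0.574
grasp_force: 53.3
```

Emit:
send_rows:
  moves:
    - [[0.019,0.014,0,0,0,-0.041,-1],[0.019,0.014,0,0,0,-0.041,-1],[0.019,0.014,0,0,0,-0.041,-1],[0.019,0.014,0,0,0,-0.041,-1],[0.019,0.014,0,0,0,-0.041,-1],[0.019,0.014,0,0,0,-0.041,-1],[0.019,0.014,0,0,0,-0.041,-1],[0.019,0.014,0,0,0,-0.041,-1],[0.019,0.014,0,0,0,-0.041,-1],[0.019,0.014,0,0,0,-0.038,-1]]

```text
clock: 42.6
eef_pos: [585.9, -35.6, 163.2]
tcp_rot: [3.142, -0.001, -0.07]
contact_force: [-0.2, -0.0, -1.8]
opening: 0.572
grasp_force: 53.3
```

Emit:
send_rows:
  moves:
    - [[0,0,-0.02,0,0,0,-1],[0,0,-0.02,0,0,0,-1],[0,0,0,0,0,0,-1],[0,0,0,0,0,0,-1]]

```text
clock: 43.0
eef_pos: [585.0, -36.3, 123.0]
tcp_rot: [3.142, 0.0, -0.068]
contact_force: [0.7, -0.3, -0.7]
opening: 0.567
grasp_force: 53.3
```

```bash
python3 look.py 68 pics/w6.png
```

```text
43.0 [585.  -36.3 123. ] [ 3.142  0.    -0.068]
```

View pics/w6.png

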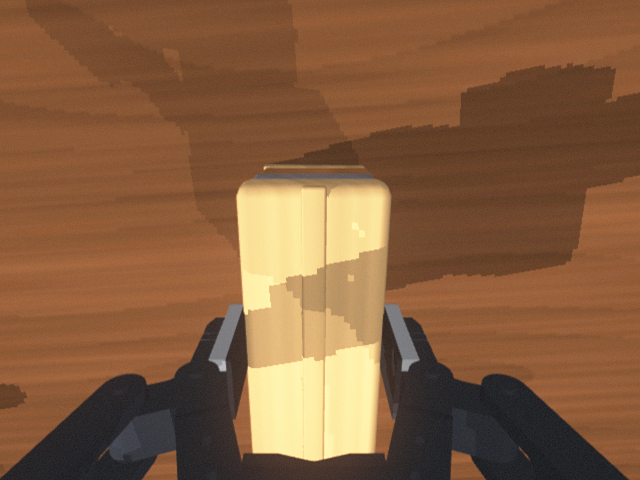

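The eraser is held square, with the pile's far edge just visible in line beneath it at (315,167). Lower and release.

Emit:
send_rows:
  moves:
    - [[0.0005,0,-0.01,0,0,0,-1],[0,0,-0.006,0,0,0,-1],[0,0,-0.003,0,0,0,-1],[0,0,-0.001,0,0,0,-1],[0,0,0,0,0,0,-1],[0,0,0,0,0,0,-1]]

```text
clock: 43.65
eef_pos: [585.8, -36.3, 102.7]
tcp_rot: [3.142, -0.0, -0.068]
contact_force: [0.4, -0.4, -0.5]
opening: 0.57
grasp_force: 53.3
```

Emit:
send_rows:
  moves:
    - [[0,0,-0.001,0,0,0,-1],[0,0,0,0,0,0,-1],[0,0,0,0,0,0,0.3],[0,0,0,0,0,0,0.6],[0,0,0,0,0,0,1],[0,0,0,0,0,0,1]]

```text
clock: 44.25
eef_pos: [585.7, -36.3, 101.5]
tcp_rot: [-3.142, -0.0, -0.068]
contact_force: [-0.4, 0.3, 0.6]
opening: 1.006
grasp_force: 0.0
```

Emit:
send_rows:
  moves:
    - [[0,0,0.015,0,0,0,1],[0,0,0.03,0,0,0,1],[0,0,0.03,0,0,0,1],[0,0,0.03,0,0,0,1],[-0.03,0,0.02,0,0,0,1],[-0.03,0,0.02,0,0,0,1],[-0.03,0,0,0,0,0,1],[0,0,0,0,0,0,1],[0,0,0,0,0,0,1]]

```text
clock: 45.15
eef_pos: [496.0, -36.3, 247.8]
tcp_rot: [3.142, -0.002, -0.068]
contact_force: [-0.4, 0.6, 0.6]
opening: 0.998
grasp_force: 0.0
```

```bash
python3 look.py 68 pics/w7.png; python3 - <<'E'
from h import *
S=cam("scene"); b=cv2.resize(S[0][230:350,220:380,::-1],None,fx=2,fy=2); w=cv2.imread("pics/w7.png"); w[:240,:320]=b; cv2.imwrite("pics/w7.png",w) if 0 else cv2.imwrite("pics/fin.png",np.hstack([cv2.resize(cv2.imread("pics/w7.png"),(480,360)),cv2.resize(b,(320,240)).repeat(1,0) if 0 else cv2.copyMakeBorder(b,0,120,0,0,cv2.BORDER_CONSTANT)]))
E
```

```text
45.15 [496.  -36.3 247.8] [ 3.142e+00 -2.000e-03 -6.800e-02]
```

View pics/fin.png

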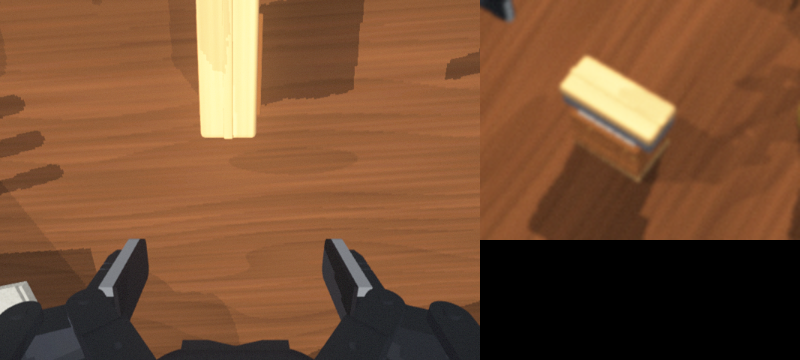

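The eraser lies along the pile, near-edge corners at about (268,184) and (341,184) in the wrist view. I'll check its position numerically, then sign off.

```bash
python3 - <<'E'
from h import *
a=np.load("w.npy"); W=(None,a[0],a[1],a[2][:,0])
p=plane(W,[(268,184),(341,184)],102)[:,:2]; d=p[0]-p[1]; yaw=np.arctan2(-d[0],d[1])
print(p.round(1),np.linalg.norm(d),yaw, p.mean(0)+60*np.array([np.cos(yaw),np.sin(yaw)]))
E
```

```text
[[527.2  -8.9]
 [523.9 -57.4]] 48.59287424667958 -0.06783909922713781 [585.41057473 -37.24192923]
```

```bash
python3 -c "
from rig import *
print(sign_off())"
```

```text
the job is handed in; nothing more can be done
None
```

The job is handed in at about 45 s on the clock: all three caps are pressed home, all six boards are stacked on the base within about 1–2 mm by camera, and the eraser lies squarely on top; the bell, stapler and mug were not approached, and no judging result came back.

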